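Clear the broken rack pieces into the bench bin

TASK

A wooden vial rack has broken on the bench. Put its two broken wooden pieces into the round grey waste bin, without knocking the bin over, and leave the sound vial rack where it stands.

Things in the scene. Friction and masses are not known exactly. Their poses are not given: they have to be found in the camera images.
- block_end: Broken-off end of a light wooden vial rack: a chunk 50 long (own x) x 36 wide (own y) x 32 mm high (own z) with one 23 mm hole open at the top and a splintered end at +x. It lies flat on the worktop (z = 0), 45 g or so. Origin: centre of its underside. Grasp across its width, own y, where the two flat sides are parallel.
- splinter: Split length of the same light wood, without a hole: about 56 long (own x) x 28 wide (own y) x 26 mm high at the middle, 24 and 21 mm at the sides, with stepped ends. It lies flat on the worktop, 30 g or so. Origin: centre of its underside. Grasp across its width, own y, near the middle.
- bin: Open round grey plastic waste bin standing loose on the worktop, 0.6 kg: 100 mm high, rim 187 mm across outside; inside 160 mm across at the floor and 174 mm at the mouth, floor 5 mm thick. Origin: centre of its underside, z up.
- rack: The sound wooden vial rack, 68 (own x) x 136 (own y) x 32 mm, eight holes, two glass vials in it standing up to about 62 mm. It stays where it is. Origin: centre of its underside.
Things that resemble listed ones, but are neither listed nor needed, are in the scene too. Leave any purple look-alike of the block_end alone.

How it is judged:
By the outcome, as a careful person would: the job done as asked, in the order asked, and still so for the second after the job is handed in, with the robot touching nothing.
It also fails if it takes over 51 s, if anything falls off the work surface, if the arm or the gripper's body presses on something with over 40 N, if the wrist force passes 120 N, or if a joint passes its speed limit or range.

ROBOT

A 6-joint arm with a two-finger parallel gripper is mounted at the origin on a cart in front of the work surface, level with it; the furniture and walls round the work are solid. World frame = base frame: x ahead of the robot, y to its left, z up, the work surface at z = 0. Lengths are in m, angles in rad, forces in N, time in s.
With the tool pointing down it reaches from about 0.35 to 0.975 m from the base axis. Payload 17.4 kg.
Tool frame: the origin (TCP) lies midway between the tips of the shut fingers; the grasp point (between the pads) lies bot.grip_point_offset behind it (bot.grip_point_offset is the distance from the TCP to the grasp point, in m); z points along the fingers, y is the line along which they close (so a half turn about z gives the same grasp; the last joint's range is limited). The gripper opens to 85 mm and grips with 20 to 120 N. Pads are 22 mm wide; open, the fingers measure 114 mm over their backs; the gripper's body (76 mm by 85 mm) begins 54 mm behind the grasp point. The pads swing forward as they close: fully open they stand 13 mm farther back than shut.
Start: joints at [1.186, 0.116, 1.442, -0, 1.584, -0.038], TCP at [0.229, 0.635, 0.231] pointing down, gripper open.
Joint ranges: [-2.83, 2.83], [-0.83, 2.19], [0.07, 2.5], [-1.14, 4.28], [0.01, 3], [-2.97, 2.97]. Speed limits (rad/s): [1.89, 1.89, 2.22, 3.14, 3.14, 3.14].

INTERFACE

Orientations are given as a rotation vector (axis times angle).
In Python, from workcell import bot, optics gives the robot as it stands.
- The arm moves only by the shell command python3 -m handwheel 'ROWS' [FORCE]. ROWS is JSON, a list of rows, each a list of 5 numbers: the gripper's target within -1 to 1 (fully open at 1, half-way at 0, shut at -1), then the shift along the tool's x, y, z in cm, then the turn about the tool's z in rad. In form: [[jaw, tx, ty, tz, turn], ...]. A call has exactly 5 rows; each row shifts and turns the commanded pose from where the row before left it, along the tool's axes as they then stand; what a row does not reach is not made up. A row lasts 1/8 s, in which the tool goes at most 62.5 mm and 10.7 degrees, less where a joint would pass 70% of its speed; a pose out of reach is approached as far as the arm can. A call with a gripper value outside its range is refused whole. The fingers move at their own pace and stop on an object; FORCE is the grip in N (left out, the last holds). Time passes only in rows, so rows that do not move let the fingers close, or fill a call up. It gives the time, the measured TCP pose, the force, the opening and the grip force at its end, in the units of the state.
- bot.read_state(): the state, without advancing time (a new reading comes with each control period).
- optics.camera(name): name is "scene" or "top" or "wrist"; returns the picture (480x640x3 uint8, red, green, blue); there is no depth.
- optics.camera_model(name): a dict with "mtx" (3x3 intrinsics, pixels), "dist_coeffs" ([k1, k2, p1, p2, k3] as OpenCV has them; the pictures are not rectified), "rvec" (rotation vector, rad) and "tvec" (3), from world to camera coordinates, as OpenCV has them. Camera axes: x right, y down, z forward; pixel columns grow to the right and rows downward; lengths in m; the calibration is good to about 2 mm. A picture is of the moment at which its call begins: read the wrist's pose just before it. camera_model takes no time and is no camera call; for the wrist camera it gives the pose at the moment of the call.
- bot.job_done(): hands the job in; it is judged then, once.
The state is a dict: "time_s": time; "joint_pos": joint angles; "qvel": joint speeds; "tau": joint torques, N m; "eef_pos": TCP position; "eef_rot": TCP orientation; "contact_force": force on the tool from outside, world axes, zero at the start; "wrist_torque": the same for the moment, N m; "gripper_width": finger opening in m; "grasp_force": force on a finger pad.
Only numpy, scipy, OpenCV 4.12 (cv2) and the standard library are available. Lean on these libraries where they do the work, as an engineer would, in place of code of your own. Each camera call takes 0.05 s, during which the arm holds its last target. There are 200 camera calls.

## Working session

There is one attempt and no reset: what is moved stays moved. The work goes in short steps, Python scripts to look and compute and a shell command to move; the robot and the scene stay as the last step left them, time stands still between calls to the robot, and variables do not carry over. Pictures are saved under pics/ and viewed, at most 10 in all, crops included, and the job is handed in when it is done.

```bash
mkdir -p pics; python3 - <<'E'
from workcell import bot, optics
import cv2,numpy as np
s=bot.read_state();print(s['time_s'],s['eef_pos'],s['eef_rot'],s['gripper_width'],bot.grip_point_offset)
for n in('top','scene'):
    cv2.imwrite(f'pics/{n}0.png',optics.camera(n)[:,:,::-1]); m=optics.camera_model(n); print(n,m)
E
```

```text
0.0 [0.22936333 0.63461487 0.23053949] [-5.42014247e-01 -3.09421768e+00  1.83616099e-03] 0.08504622319768207 0.0187
top {'mtx': array([[521.1153537 ,   0.        , 330.98784548],
       [  0.        , 521.1153537 , 235.11376833],
       [  0.        ,   0.        ,   1.        ]]), 'dist_coeffs': array([-0.15080829,  0.        ,  0.        ,  0.        ,  0.        ]), 'rvec': array([ 2.18495805, -2.02692033,  0.20704806]), 'tvec': array([-0.23399791,  0.5303276 ,  0.77362447])}
scene {'mtx': array([[460.42405262,   0.        , 320.30661591],
       [  0.        , 460.42405262, 243.99308409],
       [  0.        ,   0.        ,   1.        ]]), 'dist_coeffs': array([-0.05401542,  0.        ,  0.        ,  0.        ,  0.        ]), 'rvec': array([ 0.64355907, -2.37821464,  1.50751532]), 'tvec': array([0.37840079, 0.24956973, 0.47069176])}
```

View pics/top0.png

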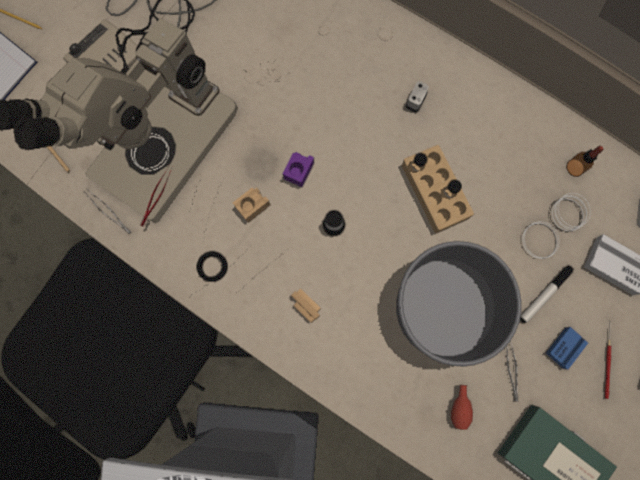

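View pics/scene0.png

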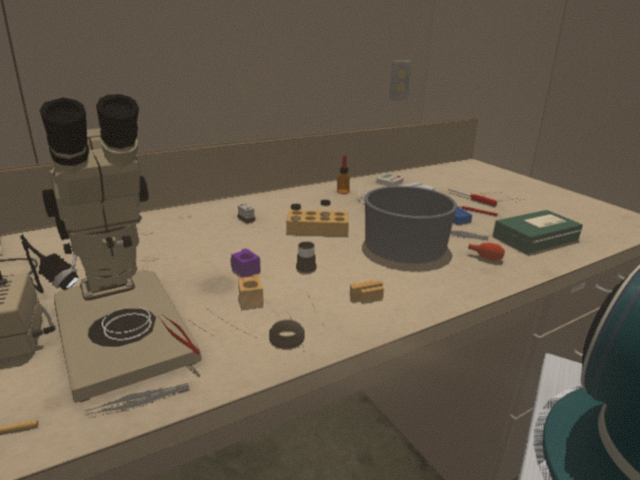

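Top view: block_end is at px (251,206), with a purple look-alike at (298,168). The splinter is at (306,306), the bin mouth at about (460,303) and the sound rack at (438,188). The scene view agrees, with the block at (250,292), the splinter at (367,291) and the bin at (408,225).

```bash
cat > h.py <<'E'
import cv2,numpy as np
from workcell import bot,optics
def ray(m,px,z):
    u=cv2.undistortPoints(np.float64(px).reshape(-1,1,2),m['mtx'],m['dist_coeffs']).reshape(-1,2)
    R=cv2.Rodrigues(np.float64(m['rvec']))[0]; c=-R.T@np.ravel(m['tvec'])
    d=np.c_[u,np.ones(len(u))]@R
    return c+d*((z-c[2])/d[:,2])[:,None]
def proj(m,P): return cv2.projectPoints(np.float64(P).reshape(-1,1,3),m['rvec'],m['tvec'],m['mtx'],m['dist_coeffs'])[0].reshape(-1,2)
def wood(im):
    h=cv2.cvtColor(im,cv2.COLOR_RGB2HSV)
    return cv2.inRange(h,(8,85,60),(24,255,255))
def blobs(mask,amin=150):
    return [c for c in cv2.findContours(mask,cv2.RETR_EXTERNAL,cv2.CHAIN_APPROX_NONE)[0] if cv2.contourArea(c)>amin]
E
python3 - <<'E'
from h import *
m=optics.camera_model('top'); im=cv2.imread('pics/top0.png')[:,:,::-1].copy()
R=cv2.Rodrigues(m['rvec'])[0]; print('cam',-R.T@m['tvec'])
for c in blobs(wood(im)):
    ctr=c.reshape(-1,2).mean(0)
    for z in(0.015,0.03):
        P=ray(m,c,z)[:,:2].astype(np.float32); (x,y),(w,h),a=cv2.minAreaRect(P*1000)
        print(ctr.round(),z,round(x),round(y),'size',round(w),round(h),'ang',round(a,1))
# bin rim ellipse by grey dark: print candidate extremes
rim=[(400,305),(521,300),(459,242),(462,365)]
P=ray(m,rim,0.1);print(P.round(3)); print('binc',P[:,:2].mean(0))
big=[cv2.resize(im[y-60:y+60,x-80:x+80],None,fx=5,fy=5,interpolation=cv2.INTER_CUBIC) for x,y in((251,206),(306,306))]
v=np.hstack([b[100:500,200:600] for b in big]);cv2.imwrite('pics/crop.png',v[:,:,::-1])
E
```

```text
cam [ 0.37665023 -0.20912913  0.86538825]
[305. 305.] 0.015 436 -159 size 55 28 ang 49.6
[305. 305.] 0.03 435 -160 size 54 27 ang 49.6
[251. 204.] 0.015 600 -54 size 44 51 ang 43.7
[251. 204.] 0.03 596 -56 size 43 50 ang 43.7
[579. 164.] 0.015 716 -625 size 33 51 ang 41.8
[579. 164.] 0.03 710 -618 size 32 50 ang 41.8
[435. 185.] 0.015 651 -367 size 140 76 ang 28.1
[435. 185.] 0.03 646 -364 size 137 75 ang 28.1
[[ 0.44  -0.303  0.1  ]
 [ 0.459 -0.485  0.1  ]
 [ 0.541 -0.388  0.1  ]
 [ 0.359 -0.399  0.1  ]]
binc [ 0.4497144  -0.39378424]
```

View pics/crop.png

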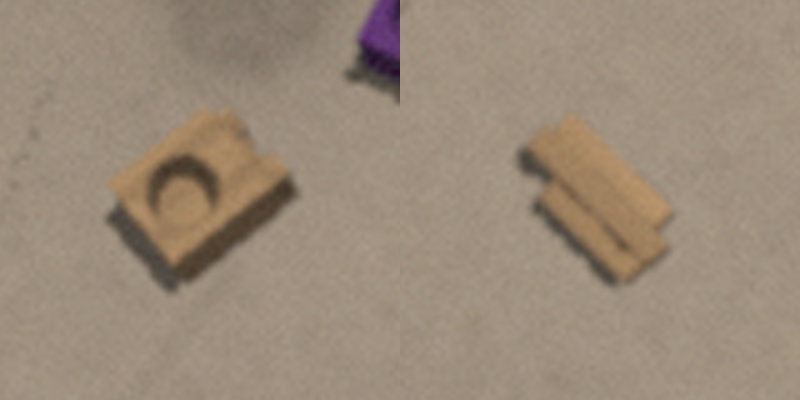

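Crop: the block's top-face corners are at crop (110,185), (178,267), (290,178) and (212,112), with the hole near the lower-left end. The splinter runs from upper left to lower right, with its middle near (598,200).

```bash
python3 - <<'E'
from h import *
from scipy.spatial.transform import Rotation as Rn
m=optics.camera_model('top')
A=np.array([(110,185),(178,267),(290,178),(212,112)])/5+[211,166]
P=ray(m,A,.032)[:,:2]; e=lambda i,j:(np.linalg.norm(P[i]-P[j])*1e3).round(1)
print('block',P.round(3),e(0,1),e(1,2),e(3,0)); d=P[2]-P[1]; print('c',P.mean(0),'ang',np.degrees(np.arctan2(d[1],d[0])))
d=(P[3]-P[0]); print(np.degrees(np.arctan2(d[1],d[0])))
B=np.array([(545-400,187),(640-400,262),(570-400,118),(672-400,215),(625-400,280),(525-400,150)])/5+[266,266]
Q=ray(m,B,.024)[:,:2];print('spl',Q.round(3)); d=Q[3]-Q[2]; print(np.degrees(np.arctan2(d[1],d[0])))
s=bot.read_state();R=Rn.from_rotvec(s['eef_rot']).as_matrix();print(R.round(3))
# purple + vial
print(ray(m,[(298,168),(333,222)],.03).round(3))
# scene-view check
ms=optics.camera_model('scene');im=cv2.imread('pics/scene0.png')[:,:,::-1].copy()
for c in blobs(wood(im)): print(c.reshape(-1,2).mean(0).round())
print(proj(ms,[(.598,-.055,.016),(.436,-.160,.013),(.45,-.394,.1)]).round())
E
```

```text
block [[ 0.593 -0.026]
 [ 0.567 -0.052]
 [ 0.6   -0.086]
 [ 0.621 -0.058]] 36.9 47.4 41.9
c [ 0.59550722 -0.05550579] ang -45.87215679504547
-48.66665256751205
spl [[ 0.436 -0.144]
 [ 0.415 -0.176]
 [ 0.459 -0.15 ]
 [ 0.431 -0.185]
 [ 0.409 -0.172]
 [ 0.448 -0.136]]
-129.02436344968012
[[-0.94   0.34  -0.   ]
 [ 0.34   0.94  -0.001]
 [ 0.    -0.001 -1.   ]]
[[ 0.663 -0.129  0.03 ]
 [ 0.574 -0.195  0.03 ]]
[ 18. 426.]
[366. 291.]
[250. 291.]
[486. 250.]
[317. 222.]
[343. 183.]
[[252. 290.]
 [366. 290.]
 [410. 201.]]
```

```bash
python3 - <<'E'
from h import *
t=optics.camera_model('top');s=optics.camera_model('scene')
for z in(0,.2,.3):print(z,ray(t,[(5,113),(25,140),(85,170),(145,228),(148,130),(237,108)],z)[:,:2].round(3).tolist())
def tri(a,b):
    Ps=[]
    for m,p in((t,a),(s,b)):
        Ps.append(np.c_[cv2.Rodrigues(m['rvec'])[0],m['tvec']])
    u=[cv2.undistortPoints(np.float64([[p]]),m['mtx'],m['dist_coeffs']).reshape(2,1) for m,p in((t,a),(s,b))]
    X=cv2.triangulatePoints(*Ps,*u);X=(X[:3]/X[3]).ravel();return X.round(3),proj(t,X).round()
for a in((7,113),(28,138)):
    for b in((65,115),(118,110)):print(a,b,*tri(a,b))
print('corner',*tri((145,228),(70,392)))
E
```

```text
0 [[0.753, 0.46], [0.698, 0.4], [0.645, 0.263], [0.546, 0.131], [0.728, 0.155], [0.78, -0.004]]
0.2 [[0.666, 0.306], [0.624, 0.259], [0.583, 0.154], [0.507, 0.052], [0.647, 0.071], [0.687, -0.052]]
0.3 [[0.623, 0.228], [0.587, 0.189], [0.552, 0.099], [0.487, 0.013], [0.606, 0.029], [0.64, -0.075]]
(7, 113) (65, 115) [0.609 0.199 0.337] [[  6. 111.]]
(7, 113) (118, 110) [0.587 0.173 0.352] [[ 14. 124.]]
(28, 138) (65, 115) [0.6   0.189 0.326] [[ 16. 122.]]
(28, 138) (118, 110) [0.578 0.161 0.339] [[ 26. 135.]]
corner [ 0.618  0.205 -0.04 ] [[120. 192.]]
```

```bash
python3 -m handwheel '[[1,-3.5,-4.7,0,0],[1,-3.5,-4.7,0,0],[1,-3.5,-4.7,0,0],[1,-3.5,-4.7,0,0],[1,-3.5,-4.7,0,0]]' 40
```

```text
time_s: 0.72
eef_pos: [0.3142, 0.3525, 0.231]
eef_rot: [0.541, 3.095, -0.0]
contact_force: [1.4, 0.1, 0.1]
gripper_width: 0.0858
grasp_force: 0.0
```

```bash
python3 -m handwheel '[[1,-3,-4.3,0,0],[1,-3,-4.3,0,0],[1,-3,-4.3,0,0],[1,-3,-4.3,0,0],[1,-3,-4.3,0,0]]'; python3 -m handwheel '[[1,0,0,0,0.18],[1,0,0,0,0.18],[1,0,0,0,0.18],[1,0,0,0,0.18],[1,0,0,0,0.18]]';  python3 -m handwheel '[[1,0,0,0,0.18],[1,0,0,0,0.18],[1,0,0,0,0.18],[1,0,0,0,0.18],[1,0,0,0,0.18]]'
python3 - <<'E'
from h import *
from scipy.spatial.transform import Rotation as Rn
s=bot.read_state();R=Rn.from_rotvec(s['eef_rot']).as_matrix();print(R.round(3),s['joint_pos'])
print('delta tool cm',R.T@(np.array([.435,-.160,.231])-s['eef_pos'])*100,np.degrees(np.arctan2(R[1,1],R[0,1])))
E
```

```text
time_s: 1.35
eef_pos: [0.3821, 0.0995, 0.2313]
eef_rot: [0.542, 3.094, 0.0]
contact_force: [2.0, 0.9, -1.1]
gripper_width: 0.0852
grasp_force: 0.0
time_s: 1.98
eef_pos: [0.382, 0.1011, 0.2311]
eef_rot: [-1.842, -2.545, 0.0]
contact_force: [0.5, 0.2, 0.1]
gripper_width: 0.0855
grasp_force: 0.0
time_s: 2.6
eef_pos: [0.382, 0.1011, 0.231]
eef_rot: [-2.765, -1.491, 0.001]
contact_force: [0.4, -0.3, 0.5]
gripper_width: 0.0853
grasp_force: 0.0
[[ 0.55   0.835 -0.   ]
 [ 0.835 -0.55  -0.   ]
 [-0.    -0.    -1.   ]] [ 1.94221833e-01 -5.26484715e-01  1.98965729e+00 -8.61455970e-06
  1.67884819e+00  7.76106529e-01]
delta tool cm [-1.89021297e+01  1.87794483e+01  4.96857299e-03] -33.339593030606686
```

```bash
python3 -m handwheel '[[1,-3.8,3.8,0,0],[1,-3.8,3.8,0,0],[1,-3.8,3.8,0,0],[1,-3.8,3.8,0,0],[1,-3.7,3.6,0,0]]'; python3 -m handwheel '[[1,0,0,2.5,0.116],[1,0,0,2.5,0],[1,0,0,2.5,0],[1,0,0,0,0],[1,0,0,0,0]]'
python3 - <<'E'
from h import *
from scipy.spatial.transform import Rotation as Rn
s=bot.read_state();R=Rn.from_rotvec(s['eef_rot']).as_matrix();m=optics.camera_model('wrist');im=optics.camera('wrist')
cv2.imwrite('pics/w1.png',im[:,:,::-1]);print(s['eef_pos'],np.degrees(np.arctan2(R[1,1],R[0,1])))
for c in blobs(wood(im),1000):
    (x,y),wh,a=cv2.minAreaRect((ray(m,c,.02)[:,:2]*1000).astype(np.float32));print(x,y,wh,a)
print('target px',proj(m,[.435,-.16,.02]))
E
```

```text
time_s: 3.22
eef_pos: [0.4368, -0.1617, 0.2312]
eef_rot: [-2.761, -1.498, -0.0]
contact_force: [1.0, 0.2, 0.0]
gripper_width: 0.0853
grasp_force: 0.0
time_s: 3.85
eef_pos: [0.4371, -0.1598, 0.1573]
eef_rot: [2.843, 1.336, 0.001]
contact_force: [-0.0, 0.2, -0.6]
gripper_width: 0.0856
grasp_force: 0.0
[ 0.43710167 -0.15982495  0.15731049] -39.64593955827566
585.0345458984375 -350.9995422363281 (63.487361907958984, 25.67543601989746) 62.53398132324219
436.5425109863281 -158.5538330078125 (59.8941535949707, 28.485559463500977) 50.96968460083008
target px [[323.61491184 232.76941887]]
```

View pics/w1.png

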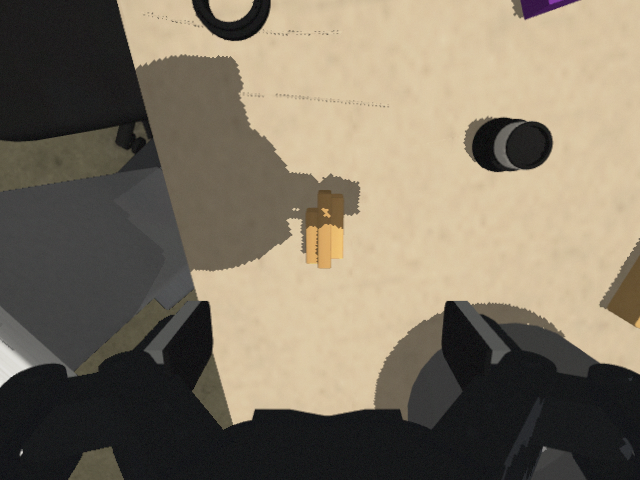

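The splinter is centred between the fingers at px (325,228) and lined up with them. Measured at (0.4365, -0.1585), within 2 mm of the top view. Descending to grasp it.

```bash
python3 -m handwheel '[[1,0,0,4,0],[1,0,0,4,0],[1,0,0,4,0],[1,0,0,2,0],[1,0,0,1.3,0]]'; python3 -m handwheel '[[-1,0,0,0,0],[-1,0,0,0,0],[-1,0,0,0,0],[-1,0,0,0,0],[-1,0,0,0,0]]' 40;
```

```text
time_s: 4.53
eef_pos: [0.4372, -0.1599, 0.0033]
eef_rot: [2.843, 1.336, 0.0]
contact_force: [-0.8, 0.5, 0.9]
gripper_width: 0.0852
grasp_force: 0.0
time_s: 5.15
eef_pos: [0.4375, -0.16, 0.0044]
eef_rot: [2.842, 1.336, 0.002]
contact_force: [-1.1, -0.1, 6.9]
gripper_width: 0.0272
grasp_force: 40.3
```

```bash
python3 -m handwheel '[[-1,0,0,-2,0],[-1,0,0,-4.5,0],[-1,0,0,-4.5,0],[-1,0,0,-4.5,0],[-1,0,0,-4.5,0]]'
python3 - <<'E'
from h import *
from scipy.spatial.transform import Rotation as Rn
s=bot.read_state();R=Rn.from_rotvec(s['eef_rot']).as_matrix()
print(R.T@(np.array([.45,-.394,.2])-s['eef_pos'])*100)
E
```

```text
time_s: 5.78
eef_pos: [0.4366, -0.1597, 0.2052]
eef_rot: [2.843, 1.336, 0.001]
contact_force: [0.2, 0.2, -0.1]
gripper_width: 0.0272
grasp_force: 39.5
[-17.18868388  15.98113087   0.52526514]
```

Held. Moving over the bin, then down.

```bash
python3 -m handwheel '[[-1,-3.4,3.2,0,0],[-1,-3.5,3.2,0,0],[-1,-3.5,3.2,0,0],[-1,-3.4,3.2,0,0],[-1,-3.4,3.2,0,0]]'
python3 - <<'E'
from h import *
print(bot.read_state()['eef_pos'])
m=optics.camera_model('top');im=optics.camera('top');cv2.imwrite('pics/t2.png',cv2.resize(im[180:420,340:600],None,fx=2,fy=2)[:,:,::-1])
E
```

```text
time_s: 6.4
eef_pos: [0.4502, -0.3959, 0.2036]
eef_rot: [2.843, 1.336, 0.0]
contact_force: [1.0, 0.8, -0.4]
gripper_width: 0.0271
grasp_force: 39.5
[ 0.45016324 -0.39591544  0.20359728]
```

View pics/t2.png

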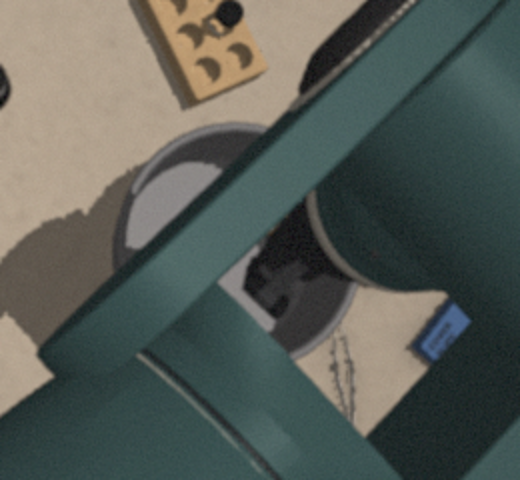

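The arm hides most of the bin, but the gripper at crop (285,270) sits over its mouth. Lowering and releasing.

```bash
python3 -m handwheel '[[-1,0,0,4,0],[-1,0,0,4,0],[-1,0,0,4,0],[-1,0,0,3,0],[-1,0,0,0.5,0]]'; python3 -m handwheel '[[0.2,0,0,0,0],[0.2,0,0,0,0],[0.2,0,0,0,0],[0.2,0,0,0,0],[0.2,0,0,0,0]]'; python3 -m handwheel '[[0.2,0,0,-3,0],[0.2,0,0,-3,0],[0.2,0,0,-3,0],[0.2,0,0,-4,0],[0.2,0,0,-4,0]]'
python3 - <<'E'
from h import *
from scipy.spatial.transform import Rotation as Rn
s=bot.read_state();R=Rn.from_rotvec(s['eef_rot']).as_matrix();m=optics.camera_model('wrist');im=optics.camera('wrist')
cv2.imwrite('pics/w2.png',im[:,:,::-1])
print(R.T@(np.array([.595,-.056,.2])-s['eef_pos'])*100,s['joint_pos'])
E
```

```text
time_s: 7.08
eef_pos: [0.4496, -0.3936, 0.0465]
eef_rot: [-2.841, -1.335, 0.002]
contact_force: [0.4, -0.2, -0.2]
gripper_width: 0.0268
grasp_force: 39.6
time_s: 7.7
eef_pos: [0.4503, -0.3943, 0.0485]
eef_rot: [2.843, 1.336, 0.0]
contact_force: [-0.5, 0.3, 0.7]
gripper_width: 0.0512
grasp_force: 0.0
time_s: 8.32
eef_pos: [0.4502, -0.3942, 0.2195]
eef_rot: [-2.843, -1.336, 0.0]
contact_force: [1.0, -0.2, -0.5]
gripper_width: 0.0514
grasp_force: 0.0
[ 35.27781346 -10.42660326   1.95745033] [-7.61787048e-01 -4.70334376e-02  1.62773955e+00  1.47815333e-05
  1.56104762e+00 -6.97636690e-02]
```

View pics/w2.png

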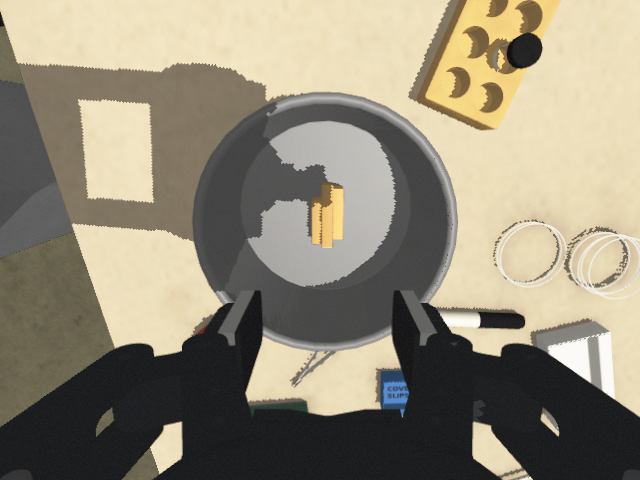

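The splinter lies in the bin at px (327,215), and the bin is upright. Now the block.

```bash
python3 -m handwheel '[[1,4.4,-1.3,0,0],[1,4.4,-1.3,0,0],[1,4.4,-1.3,0,0],[1,4.4,-1.3,0,0],[1,4.4,-1.3,0,0]]'; python3 -m handwheel '[[1,4.4,-1.3,0,0],[1,4.4,-1.3,0,0],[1,4.4,-1.3,0,0],[1,0,0,0,-0.18],[1,0,0,0,-0.18]]';  python3 -m handwheel '[[1,0,0,0,-0.18],[1,0,0,0,-0.18],[1,0,0,0,-0.18],[1,0,0,0,-0.18],[1,0,0,0,-0.18]]'; python3 -m handwheel '[[1,0,0,2,-0.18],[1,0,0,2,0],[1,0,0,2,0],[1,0,0,0,0],[1,0,0,0,0]]'
python3 - <<'E'
from h import *
from scipy.spatial.transform import Rotation as Rn
s=bot.read_state();R=Rn.from_rotvec(s['eef_rot']).as_matrix();m=optics.camera_model('wrist');im=optics.camera('wrist')
cv2.imwrite('pics/w3.png',im[:,:,::-1]);print(s['eef_pos'],np.degrees(np.arctan2(R[1,1],R[0,1])))
for c in blobs(wood(im),1000):
    (x,y),wh,a=cv2.minAreaRect((ray(m,c,.032)[:,:2]*1000).astype(np.float32));print(x,y,wh,a,R.T@(np.array([x/1e3,y/1e3,.2])-s['eef_pos'])*100)
E
```

```text
time_s: 9.0
eef_pos: [0.541, -0.182, 0.2183]
eef_rot: [2.843, 1.336, 0.0]
contact_force: [-0.1, -0.8, -0.1]
gripper_width: 0.0855
grasp_force: 0.0
time_s: 9.62
eef_pos: [0.595, -0.0562, 0.218]
eef_rot: [-2.551, -1.833, 0.0]
contact_force: [0.4, 0.0, 0.1]
gripper_width: 0.0857
grasp_force: 0.0
time_s: 10.25
eef_pos: [0.5948, -0.0569, 0.2181]
eef_rot: [-1.502, -2.759, 0.0]
contact_force: [-0.1, -0.3, -0.1]
gripper_width: 0.0853
grasp_force: 0.0
time_s: 10.88
eef_pos: [0.595, -0.0569, 0.1588]
eef_rot: [1.258, 2.878, 0.0]
contact_force: [0.9, -0.5, -0.1]
gripper_width: 0.085
grasp_force: 0.0
[ 0.59503743 -0.05693953  0.15883674] 42.784417502584894
585.369873046875 -347.7196960449219 (49.431941986083984, 33.45436096191406) 43.759979248046875 [-20.68565515 -20.4592415   -4.1149599 ]
598.4453125 -51.864990234375 (36.40823745727539, 54.200103759765625) 44.056785583496094 [ 0.13941689  0.59606932 -4.11619378]
```

View pics/w3.png

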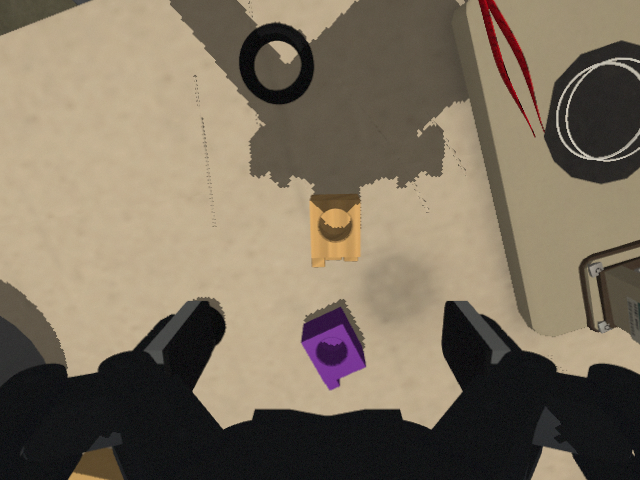

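The block is at px (335,228), aligned with the fingers and about 6 mm off in +y. The purple piece at (333,350) is clear of it. I'll check the microscope clearance before descending.

```bash
python3 - <<'E'
from h import *
cv2.imwrite('pics/s3.png',optics.camera('scene')[:,:,::-1])
E
```

```text
(no output)
```

View pics/s3.png

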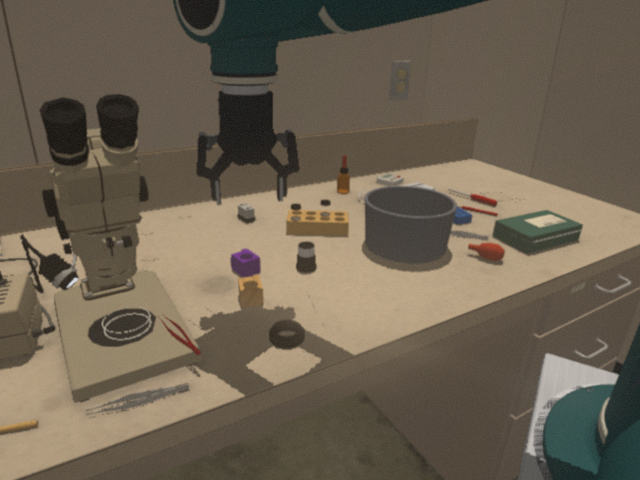

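The arm comes in from the right. The wrist's left edge is at px 175 and the microscope reaches only to px 150, so the way down is clear.

```bash
python3 -m handwheel '[[1,0.1,0.5,3.5,-0.02],[1,0,0,4,0],[1,0,0,4,0],[1,0,0,2.5,0],[1,0,0,1.2,0]]'; python3 -m handwheel '[[-1,0,0,0,0],[-1,0,0,0,0],[-1,0,0,0,0],[-1,0,0,0,0],[-1,0,0,0,0]]' 40; python3 -m handwheel '[[-1,0,0,-2,0],[-1,0,0,-4.5,0],[-1,0,0,-4.5,0],[-1,0,0,-4.5,0],[-1,0,0,-4.5,0]]'
python3 - <<'E'
from h import *
from scipy.spatial.transform import Rotation as Rn
s=bot.read_state();R=Rn.from_rotvec(s['eef_rot']).as_matrix()
print(R.T@(np.array([.45,-.394,.2])-s['eef_pos'])*100,s['joint_pos'])
E
```

```text
time_s: 11.6
eef_pos: [0.5977, -0.0527, 0.0056]
eef_rot: [-1.228, -2.891, 0.0]
contact_force: [0.4, -0.4, 0.5]
gripper_width: 0.0852
grasp_force: 0.0
time_s: 12.22
eef_pos: [0.5985, -0.0529, 0.0077]
eef_rot: [1.227, 2.89, 0.001]
contact_force: [0.2, 0.2, 6.2]
gripper_width: 0.0352
grasp_force: 40.8
time_s: 12.85
eef_pos: [0.5975, -0.0527, 0.2096]
eef_rot: [1.227, 2.891, 0.001]
contact_force: [-0.1, -0.7, 0.2]
gripper_width: 0.0353
grasp_force: 40.0
[-14.3020253  -34.32136919   0.94184207] [-1.30508056e-01 -4.15203395e-02  1.63852486e+00  3.83136146e-05
  1.54316575e+00 -8.98499361e-01]
```

```bash
python3 -m handwheel '[[-1,-2.1,-4.3,0,0],[-1,-2.1,-4.3,0,0],[-1,-2.1,-4.3,0,0],[-1,-2.1,-4.3,0,0],[-1,-2.1,-4.3,0,0]]'; python3 -m handwheel '[[-1,-2.1,-4.3,0,0],[-1,-2.1,-4.3,0,0],[-1,-2.1,-4.2,0,0],[-1,0,0,0,0],[-1,0,0,0,0]]'
```

```text
time_s: 13.48
eef_pos: [0.5153, -0.279, 0.2081]
eef_rot: [1.227, 2.89, -0.0]
contact_force: [0.0, 0.1, 0.7]
gripper_width: 0.035
grasp_force: 40.1
time_s: 14.1
eef_pos: [0.4678, -0.4116, 0.2073]
eef_rot: [1.228, 2.891, -0.0]
contact_force: [1.3, -0.3, -0.6]
gripper_width: 0.0356
grasp_force: 40.1
```

```bash
python3 -m handwheel '[[-1,0,0,4,0],[-1,0,0,4,0],[-1,0,0,4,0],[-1,0,0,2.5,0],[-1,0,0,0.7,0]]'; python3 -m handwheel '[[0.3,0,0,0,0],[0.3,0,0,0,0],[0.3,0,0,0,0],[0.3,0,0,0,0],[0.3,0,0,0,0]]'; python3 -m handwheel '[[0.3,0,0,-3,0],[0.3,0,0,-3,0],[0.3,0,0,-3,0],[0.3,0,0,-4,0],[0.3,0,0,-4,0]]'
python3 - <<'E'
from h import *
cv2.imwrite('pics/w4.png',optics.camera('wrist')[:,:,::-1])
E
```

```text
time_s: 14.72
eef_pos: [0.4679, -0.4105, 0.0534]
eef_rot: [-1.225, -2.891, -0.001]
contact_force: [-0.6, -0.5, 0.7]
gripper_width: 0.0355
grasp_force: 40.2
time_s: 15.35
eef_pos: [0.4678, -0.412, 0.0545]
eef_rot: [1.227, 2.892, -0.0]
contact_force: [0.7, -0.7, 0.3]
gripper_width: 0.0557
grasp_force: 0.0
time_s: 15.98
eef_pos: [0.4677, -0.4118, 0.2256]
eef_rot: [-1.227, -2.892, -0.0]
contact_force: [0.6, -0.7, 0.7]
gripper_width: 0.0558
grasp_force: 0.0
```

View pics/w4.png

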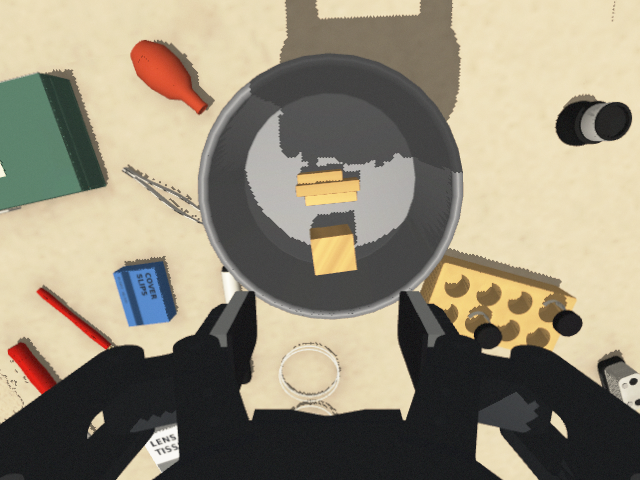

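Both pieces are in the bin, the splinter at px (328,188) and the block at (333,250). The bin is upright, the rack is where it was, and the gripper touches nothing.

```bash
python3 -c "
from workcell import bot
print(bot.job_done())"
```

```text
the job is handed in; nothing more can be done
None
```

Both broken pieces are in the upright bin, the sound rack and the purple look-alike were left alone, and the job was handed in at about 16 s of the 51 s allowed.

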